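# Put the mixed-up biscuit cutters back into matching nests

## Robot

A 6-joint arm with a two-finger parallel gripper is mounted at the origin on the work surface. World frame = base frame: x ahead of the robot, y to its left, z up, the work surface at z = 0. Lengths are in m, angles in rad, forces in N, time in s.
With the tool pointing down it reaches from about 0.35 to 0.975 m from the base axis. Payload 4.9 kg.
Tool frame: the origin (TCP) lies between the finger pads; the fingertips stand 22 mm ahead of it and the grasp point (between the pads) lies 3 mm ahead of it; z points along the fingers, y is the line along which they close (so a half turn about z gives the same grasp; the last joint's range is limited). The gripper opens to 85 mm and grips with 20 to 120 N. Pads are 22 mm wide; open, the fingers measure 114 mm over their backs; the gripper's body (76 mm by 85 mm) begins 54 mm behind the grasp point. The pads swing forward as they close: fully open they stand 13 mm farther back than shut.
Start: joints at [-1.301, 0.053, 1.613, -0, 1.476, -0.119], TCP at [0.237, -0.578, 0.253] pointing down, gripper open.
Joint ranges: [-3.01, 3.01], [-1.01, 2.22], [0.06, 2.58], [-1.02, 4.17], [0.09, 2.62], [-3.14, 3.14]. Speed limits (rad/s): [2.57, 2.57, 3.14, 3.14, 3.14, 3.14].

## Interface

Orientations are given as a unit quaternion [w, x, y, z].
In Python, from plant import state, grab_frame, get_calibration, job_done, recognise, regions_of gives the robot as it stands.
- The arm moves only by the tool apply_moves, never from a script. Its argument "targets" is a list of rows, each an object with "translation": the shift along the tool's x, y, z normalised to -1 to 1, where 1 is 100 mm, a list of three; "twist": the turn about the tool's z normalised to -1 to 1, where 1 is 0.1 rad; "hand": the opening, from 0 (shut) to 1 (fully open). A call has 1 to 8 rows; each row shifts and turns the commanded pose from where the row before left it, along the tool's axes as they then stand; what a row does not reach is not made up. A row lasts 1/10 s, in which the tool goes at most 50 mm and 8.59 degrees, less where a joint would pass 70% of its speed; a pose out of reach is approached as far as the arm can. A call with a number of a shift or a turn outside -1 to 1 is refused whole. A call with a gripper value outside its range is refused whole. The fingers move at their own pace and stop on an object; the grip force is fixed at half the most. Time passes only in rows, so rows that do not move let the fingers close. It gives the time, the measured TCP pose, the force, the opening and the grip force at its end, in the units of the state.
- state(): the state, without advancing time (a new reading comes with each control period).
- grab_frame(name): name is "scene" or "top" or "wrist"; returns the picture (420x560x3 uint8, red, green, blue); there is no depth.
- get_calibration(name): a dict with "camera_matrix" (3x3 intrinsics, pixels), "pose" (4x4, takes a point from camera to world coordinates). Camera axes: x right, y up, looking along -z (the intrinsics and any distortion apply to the point x, -y, -z); pixel columns grow to the right and rows downward; lengths in m; the calibration is good to about 2 mm. A picture is of the moment at which its call begins: read the wrist's pose just before it. get_calibration takes no time and is no camera call; for the wrist camera it gives the pose at the moment of the call.
- job_done(): hands the job in; it is judged then, once.
Trained networks look in the newest picture that a camera, given by its name, has taken for a name from the list of things; names that differ only in an ending like _2 or _b are one class to them, and where a whole thing is asked for, a point or a joint stands for the part that bears it (a point fixed in the world has none). Each returns a list of dicts, best first, with "score" (0 to 1); they miss things now and then, are a little off and sometimes report something else, mostly with a low value. They report only what shows in the picture. A call takes as long as a camera call.
- recognise(camera, query): "point" ([x, y, z] in m, in world coordinates, good to about 4 mm: the middle of the surface that is visible of it).
- regions_of(camera, query): "pixels" (420x560 bool, what is visible of it).
The state is a dict: "time": time; "joint_pos": joint angles; "joint_vel": joint speeds; "joint_efforts": joint torques, N m; "tool_pos": TCP position; "tool_rot": TCP orientation; "contact_force": force on the tool from outside, world axes, zero at the start; "ft_torque": the same for the moment, N m; "gripper_width": opening from 0.0 (shut) to 1.0 (fully open); "grasp_force": force on a finger pad.
Only numpy, scipy, OpenCV 4.12 (cv2) and the standard library are available. Lean on these libraries where they do the work, as an engineer would, in place of code of your own. Each camera call takes 0.05 s, during which the arm holds its last target. There are 200 camera calls.

## Task

Each tray should hold a matching pair of biscuit cutters, but the three large ones have been put back around the wrong small ones. Swap the large cutters about, parking one in the empty tray meanwhile, until each stands flat on its tray floor, neatly centred around the small cutter of its own shape. Leave the small cutters where they stand, and do not shift the jar, the phone or the white plunger cutter.

Things in the scene. Friction and masses are not known exactly. Their poses are not given: they have to be found in the camera images.
- large_star_mid (a point): Large five-pointed star steel cutter, 55 mm from middle to tips, 32 to notches. Wall 24 mm high, open above and below. A strap arches over it with a black grip bar (40 long along x, 10 wide, 12 mm thick), bar centre 24 mm straight above this point. 60 mm high overall, 65 to 125 g. Point: middle of the outline, 30 mm above the lower edge; z up. Starts on a tray floor around a small cutter of another shape. A tip to +y.
- large_heart_mid (a point): Large heart-shaped steel cutter, 102 mm wide (x), 86 long (y). Wall 24 mm high, open above and below. A strap arches over it with a black grip bar (40 long along x, 10 wide, 12 mm thick), bar centre 24 mm straight above this point. 60 mm high overall, 65 to 125 g. Point: middle of the outline, 30 mm above the lower edge; z up. Starts on a tray floor around a small cutter of another shape. Cleft to +y.
- large_round_mid (a point): Large round steel cutter, 92 mm across. Wall 24 mm high, open above and below. A strap arches over it with a black grip bar (40 long along x, 10 wide, 12 mm thick), bar centre 24 mm straight above this point. 60 mm high overall, 65 to 125 g. Point: middle of the outline, 30 mm above the lower edge; z up. Starts on a tray floor around a small cutter of another shape.
- small_star_mid (a point): Small five-pointed star cutter, 22 mm from middle to tips. Plain steel, 18 mm high, 2 mm wall, open above and below, no handle, 25 g; stands loose on a tray floor. Point: middle of the outline, 9 mm above its lower edge; z up. A tip to +y.
- small_heart_mid (a point): Small heart-shaped cutter, 42 mm wide (x) and about 35 mm long (y). Plain steel, 18 mm high, 2 mm wall, open above and below, no handle, 25 g; stands loose on a tray floor. Point: middle of the outline, 9 mm above its lower edge; z up. Cleft towards +y.
- small_round_mid (a point): Small round cutter, 40 mm across. Plain steel, 18 mm high, 2 mm wall, open above and below, no handle, 25 g; stands loose on a tray floor. Point: middle of the outline, 9 mm above its lower edge; z up.
- tray_free_floor (a point): The empty one of four alike shallow square trays of pale wood, fixed to the table: 144 mm square outside, 136 inside, rim 14 mm high, floor 4 mm thick. Point: middle of the floor's upper face, x and y along its sides. The other three trays each hold one small cutter, within 6 mm of the tray's middle.
- jar_mid (a point): Bystander: closed glass jar with a metal cap, 52 mm across and 85 mm high. The point is at its middle.
- phone_mid (a point): Bystander: black smartphone lying flat, 74 x 150 x 9 mm. The point is at its middle.
- plunger_mid (a point): Bystander: white plastic plunger cutter, flower-shaped foot 58 mm across, knob on top, 54 mm high. The point is at its middle, on its axis.

How it is judged:
At the end, for the whole second after the job is handed in: Every large cutter stands around the small cutter of its own shape, middles within 15 mm horizontally, flat on the tray floor (its middle point under 40 mm above the table, tilt under 0.12 rad), at rest; every small cutter is within 25 mm of where it began and at rest (horizontal distance between large_star_mid and small_star_mid below 0.015 m and height (world z) of each of large_star_mid, large_heart_mid, large_round_mid below 0.04 m and angle between each of large_star_mid, large_heart_mid, large_round_mid's own z axis and vertical below 0.12 rad and distance of each of small_star_mid, small_heart_mid, small_round_mid from where it was at the start of the episode below 0.025 m and linear speed of each of large_star, small_star, large_heart, small_heart, large_round, small_round below 0.02 m/s and horizontal distance between large_heart_mid and small_heart_mid below 0.015 m and horizontal distance between large_round_mid and small_round_mid below 0.015 m); the robot touches nothing.
It fails at once if The jar was shifted by more than 30 mm (distance of jar_mid from where it was at the start of the episode above 0.03 m).
It fails at once if The phone was shifted by more than 30 mm (distance of phone_mid from where it was at the start of the episode above 0.03 m).
It fails at once if The plunger cutter was shifted by more than 30 mm (distance of plunger_mid from where it was at the start of the episode above 0.03 m).
It also fails if it takes over 107 s, if anything falls off the work surface, if the arm or the gripper's body presses on something with over 40 N, if the wrist force passes 120 N, or if a joint passes its speed limit or range.

## Working session

There is one attempt and no reset: what is moved stays moved. The work goes in short steps, Python scripts to look and compute and a tool call to move; the robot and the scene stay as the last step left them, time stands still between calls to the robot, and variables do not carry over. Pictures are saved under pics/ and viewed, at most 15 in all, crops included, and the job is handed in when it is done.

Besides the shell and the picture viewer there is one more tool, called after "Call:" as name(argument=value, ...), one argument or row to a line, values as JSON. apply_moves: Moves the arm, as the interface text tells. Its arguments: {"type":"object","properties":{"targets":{"type":"array"}},"required":["targets"]}

```bash
mkdir -p pics; python3 - <<'E'
from plant import *
import cv2, numpy as np
s=state(); print({k:np.round(v,3).tolist() for k,v in s.items()})
for c in ["top","scene"]:
    im=grab_frame(c); cv2.imwrite(f"pics/{c}0.png",im[:,:,::-1])
    cal=get_calibration(c); print(c,np.round(cal["camera_matrix"],1).tolist(),np.round(cal["pose"],3).tolist())
    for q in ["large_star_mid","large_heart_mid","large_round_mid","small_star_mid","small_heart_mid","small_round_mid","tray_free_floor","jar_mid","phone_mid","plunger_mid"]:
        print(q,[(np.round(r["point"],3).tolist(),round(r["score"],2)) for r in recognise(c,q)[:3]])
E
```

```text
{'time': 0.0, 'joint_pos': [-1.301, 0.053, 1.614, 0.0, 1.476, -0.119], 'joint_vel': [0.002, -0.001, 0.001, 0.003, 0.001, -0.001], 'joint_efforts': [0.001, -39.369, -37.017, 0.0, 0.007, -0.0], 'tool_pos': [0.237, -0.578, 0.252], 'tool_rot': [-0.001, 0.981, 0.193, -0.0], 'contact_force': [1.492, 0.225, 0.28], 'ft_torque': [0.003, -0.057, -0.015], 'grasp_force': 0.0, 'gripper_width': 1.002}
top [[545.4, 0.0, 273.5], [0.0, 545.4, 210.9], [0.0, 0.0, 1.0]] [[0.002, 0.977, -0.214, 0.311], [-1.0, 0.002, 0.0, 0.024], [0.001, 0.214, 0.977, 1.527], [0.0, 0.0, 0.0, 1.0]]
large_star_mid [([0.621, -0.15, 0.026], 0.79)]
large_heart_mid [([0.419, -0.358, 0.027], 0.76)]
large_round_mid [([0.461, 0.319, 0.029], 0.84)]
small_star_mid [([0.419, -0.344, 0.024], 0.58)]
small_heart_mid [([0.456, 0.311, 0.024], 0.49)]
small_round_mid [([0.807, -0.047, 0.003], 0.68), ([0.616, -0.143, 0.022], 0.38)]
tray_free_floor [([0.418, -0.346, 0.024], 0.58), ([0.58, 0.15, 0.006], 0.57)]
jar_mid [([0.699, 0.302, 0.082], 0.92), ([0.421, -0.356, 0.028], 0.36)]
phone_mid [([0.806, -0.05, 0.003], 0.84)]
plunger_mid [([0.671, -0.328, 0.016], 0.61)]
scene [[384.6, 0.0, 282.6], [0.0, 384.6, 215.3], [0.0, 0.0, 1.0]] [[-0.857, -0.435, 0.276, 0.841], [0.515, -0.736, 0.44, 0.367], [0.011, 0.519, 0.855, 0.766], [0.0, 0.0, 0.0, 1.0]]
large_star_mid [([0.63, -0.15, 0.023], 0.88)]
large_heart_mid [([0.428, -0.345, 0.023], 0.9)]
large_round_mid [([0.465, 0.314, 0.028], 0.85)]
small_star_mid [([0.422, -0.356, 0.019], 0.5)]
small_heart_mid [([0.468, 0.326, 0.02], 0.62)]
small_round_mid []
tray_free_floor [([0.582, 0.154, 0.006], 0.73)]
jar_mid [([0.71, 0.311, 0.085], 0.75)]
phone_mid [([0.805, -0.044, 0.008], 0.61), ([0.713, 0.312, 0.085], 0.23)]
plunger_mid [([0.675, -0.329, 0.018], 0.78), ([0.466, 0.314, 0.031], 0.55)]
```

```bash
python3 - <<'E'
import cv2
a=cv2.imread("pics/top0.png"); 
cv2.imwrite("pics/top0b.png",cv2.resize(a,(784,588),interpolation=cv2.INTER_CUBIC))
E
```

```text
(no output)
```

View pics/top0b.png

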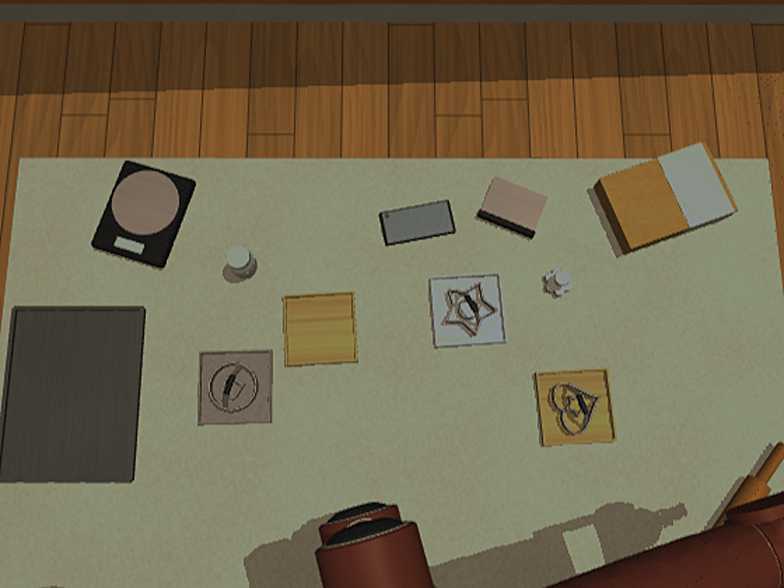

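View pics/scene0.png

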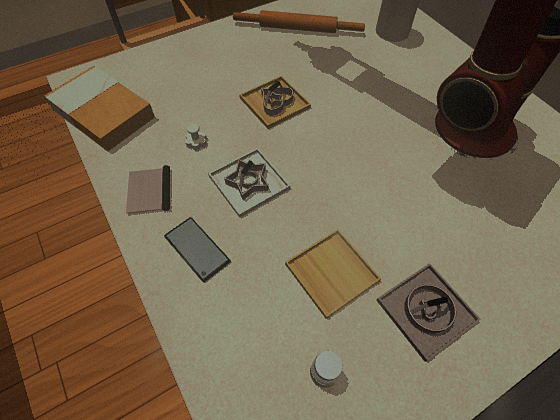

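The top picture shows the heart around the small star at (575,407), the large star around the small round at (467,307), the large round around the small heart at (232,387), and the empty tray at (320,328). The scene picture agrees. My plan is heart → free tray, star → small star, round → small round, then heart → small heart.

```bash
cat > h.py <<'E'
from plant import *
import cv2, numpy as np
from scipy.spatial.transform import Rotation as Rn
def tool():
    s=state(); w,x,y,z=s["tool_rot"]; return np.array(s["tool_pos"]),Rn.from_quat([x,y,z,w]).as_matrix(),s
def to(x,y,z,yaw=None):
    """moves (100 mm units, tool axes) to a world target; yaw = direction of tool x, taken mod pi. Shift is for turning AFTER moving."""
    p,R,s=tool(); d=R.T@(np.array([x,y,z])-p)*10
    cur=np.arctan2(R[1,0],R[0,0]); t=0
    if yaw is not None: t=-((yaw-cur+np.pi/2)%np.pi-np.pi/2)   # tool z is down
    print("shift",np.round(d,2),"turn(rows of .1)",round(t*10,2),"yaw now",round(cur,3),"pos",np.round(p,3),"q6",round(s["joint_pos"][5],2),"t",round(s["time"],2))
def ray(c,px,z,cal=None):
    cal=cal or get_calibration(c); P=np.array(cal["pose"]); K=np.array(cal["camera_matrix"])
    px=np.atleast_2d(px).astype(float); n=np.c_[px,np.ones(len(px))]@np.linalg.inv(K).T
    d=(n*[1,-1,-1])@P[:3,:3].T; return P[:3,3]+d*((z-P[2,3])/d[:,2])[:,None]
def proj(c,X,cal=None):
    cal=cal or get_calibration(c); P=np.array(cal["pose"]); K=np.array(cal["camera_matrix"])
    q=((np.atleast_2d(X)-P[:3,3])@P[:3,:3])*[1,-1,-1]; q=q@K.T; return q[:,:2]/q[:,2:]
E
python3 - <<'E'
from h import *
p,R,s=tool(); P=np.array(get_calibration("wrist")["pose"]); K=get_calibration("wrist")["camera_matrix"]
print(np.round(K,1).tolist()); print("cam in tool",np.round(R.T@(P[:3,3]-p),3),"view dir in tool",np.round(R.T@-P[:3,2],3),"cam x in tool",np.round(R.T@P[:3,0],3))
to(.42,-.35,.25)
E
```

```text
[[351.8, 0.0, 279.7], [0.0, 351.8, 204.1], [0.0, 0.0, 1.0]]
cam in tool [ 0.079 -0.001 -0.119] view dir in tool [-0.306 -0.     0.952] cam x in tool [0.002 1.    0.001]
shift [ 2.56 -1.42  0.03] turn(rows of .1) 0 yaw now 0.389 pos [ 0.237 -0.578  0.253] q6 -0.12 t 1.1
```

Call:
apply_moves(
  targets=[
    {"translation": [0.36, -0.2, 0], "twist": 0, "hand": 1},
    {"translation": [0.36, -0.2, 0], "twist": 0, "hand": 1},
    {"translation": [0.36, -0.2, 0], "twist": 0, "hand": 1},
    {"translation": [0.36, -0.2, 0], "twist": 0, "hand": 1},
    {"translation": [0.36, -0.2, 0], "twist": 0, "hand": 1},
    {"translation": [0.36, -0.2, 0], "twist": 0, "hand": 1},
    {"translation": [0.36, -0.2, 0], "twist": 0, "hand": 1},
    {"translation": [0, 0, 0], "twist": 0, "hand": 1},
  ],
)

```text
time: 1.9
tool_pos: [0.4193, -0.35, 0.2535]
tool_rot: [-0.0, 0.981, 0.196, 0.001]
contact_force: [-0.4, -0.5, -0.4]
gripper_width: 0.998
grasp_force: 0.0
```

```bash
cat >> h.py <<'E'
def bar(c,name,tag,zb=.064):
    cal=get_calibration(c); im=grab_frame(c); 
    r=regions_of(c,name); print("regions",[(round(q["score"],2),int(q["pixels"].sum())) for q in r[:3]])
    m=cv2.dilate(r[0]["pixels"].astype(np.uint8),np.ones((7,7)))
    hull=np.zeros_like(m); cs,_=cv2.findContours(m,0,2); cv2.fillPoly(hull,[cv2.convexHull(np.vstack(cs))],1)
    d=((im.max(2)<45)&(hull>0)).astype(np.uint8); d=cv2.morphologyEx(d,cv2.MORPH_OPEN,np.ones((5,5)))
    n,lab,st,_=cv2.connectedComponentsWithStats(d); v=im.copy()
    for k in range(1,n):
        if st[k,4]<60: continue
        ys,xs=np.where(lab==k); W=ray(c,np.c_[xs,ys],zb,cal)
        (cx,cy),(w,h),a=cv2.minAreaRect((W[:,:2]*1000).astype(np.float32))
        a=np.deg2rad(a if w>h else a+90); a=(a+np.pi/2)%np.pi-np.pi/2
        print("dark blob",st[k,4],"centre",round(cx/1e3,4),round(cy/1e3,4),"size mm",round(w,1),round(h,1),"yaw of long side",round(a,3))
        v[lab==k]=[255,0,0]
    o=np.hstack([im,v]); cv2.imwrite(f"pics/{tag}.png",cv2.resize(o,(800,300))[:,:,::-1])
E
python3 - <<'E'
from h import *
to(.42,-.35,.25)
bar("wrist","large_heart_mid","heart1")
E
```

```text
shift [0.01 0.   0.03] turn(rows of .1) 0 yaw now 0.394 pos [ 0.419 -0.35   0.253] q6 0.34 t 1.9
regions [(0.77, 2343)]
```

View pics/heart1.png

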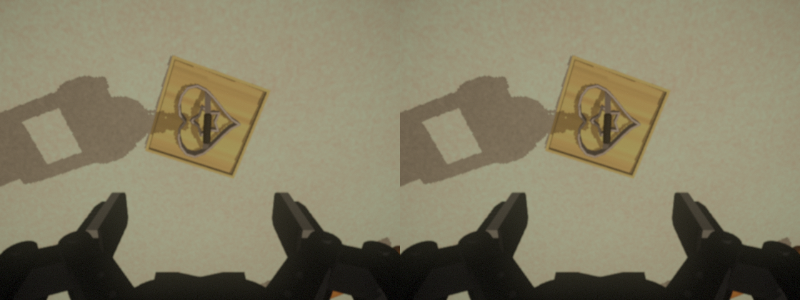

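The wrist view shows the heart around the small star. Its bar is at about (291,179) in full-frame pixels and nearly upright in the picture. The dark threshold was too strict.

```bash
sed -i 's/def bar(c,name,tag,zb=.064):/def bar(c,name,tag,zb=.064,thr=60,ok=3):/; s/im.max(2)<45/im.max(2)<thr/; s/np.ones((5,5)))$/np.ones((ok,ok)))/' h.py
sed -i 's/    o=np.hstack.*/    cx,cy=np.mean(np.where(hull)[1]),np.mean(np.where(hull)[0]); x0,y0=int(np.clip(cx-70,0,420)),int(np.clip(cy-70,0,280)); o=np.hstack([im[y0:y0+140,x0:x0+140],v[y0:y0+140,x0:x0+140]]); cv2.imwrite(f"pics\/{tag}.png",cv2.resize(o,(800,400),interpolation=cv2.INTER_CUBIC)[:,:,::-1]); print("crop origin",x0,y0)/; /resize(o,(800,300))/d' h.py
python3 - <<'E'
from h import *
im=grab_frame("wrist"); print(im[170:192:3,284:300:2].max(2))
bar("wrist","large_heart_mid","heart2")
E
```

```text
[[ 54  55  56  59  58 111 123 127]
 [ 53  54  55  58  71 111 117 116]
 [ 52  54  57  57  57  76  76  75]
 [ 53  54  55  56  79 132 134 136]
 [ 51  54  56  59  96 154 156 134]
 [ 52  55  55  55 103 150 131 123]
 [ 50  53  55  55  92 130 126 126]
 [ 52  54  60  54  88 123 128  96]]
regions [(0.88, 2396)]
dark blob 315 centre 0.4256 -0.356 size mm 37.0 8.0 yaw of long side 0.34
crop origin 210 95
```

View pics/heart2.png

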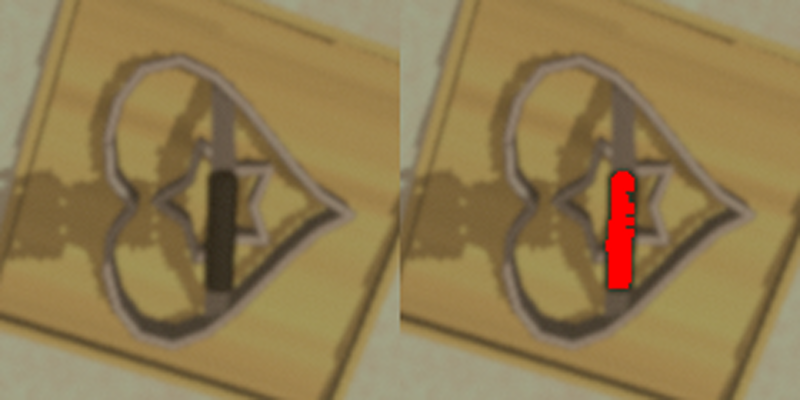

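```bash
python3 - <<'E'
from h import *
to(.4256,-.356,.061,.34)
print("small star from picture",ray("wrist",[285.6,166],.022))
E
```

```text
shift [0.08 0.05 1.92] turn(rows of .1) 0.47 yaw now 0.387 pos [ 0.416 -0.354  0.253] q6 0.34 t 2.15
small star from picture [[ 0.42489325 -0.3564028   0.022     ]]
```

```bash
python3 - <<'E'
from h import *
for i in range(5):
    im=grab_frame("top"); p,R,s=tool(); P=np.array(get_calibration("wrist")["pose"])
    print(np.round(p,4),round(np.arctan2(R[1,0],R[0,0]),4),np.round(P[:3,3],4),np.round(R.T@(P[:3,3]-p),4))
E
```

```text
[ 0.4163 -0.3543  0.2533] 0.387 [ 0.4897 -0.3237  0.3727] [ 0.0794 -0.0006 -0.1194]
[ 0.4163 -0.3542  0.2532] 0.3869 [ 0.4897 -0.3237  0.3727] [ 0.0794 -0.0006 -0.1195]
[ 0.4164 -0.3541  0.2533] 0.387 [ 0.4897 -0.3237  0.3727] [ 0.0794 -0.0006 -0.1194]
[ 0.4165 -0.3541  0.2533] 0.3872 [ 0.4898 -0.3235  0.3727] [ 0.0794 -0.0006 -0.1194]
[ 0.4166 -0.3539  0.2532] 0.3875 [ 0.4899 -0.3234  0.3727] [ 0.0794 -0.0006 -0.1194]
```

Call:
apply_moves(
  targets=[
    {"translation": [0.08, 0.05, 0.3], "twist": 0, "hand": 1},
    {"translation": [0, 0, 0.4], "twist": 0.47, "hand": 1},
    {"translation": [0, 0, 0.4], "twist": 0, "hand": 1},
    {"translation": [0, 0, 0.4], "twist": 0, "hand": 1},
    {"translation": [0, 0, 0.25], "twist": 0, "hand": 0.5},
    {"translation": [0, 0, 0.17], "twist": 0, "hand": 0.5},
    {"translation": [0, 0, 0], "twist": 0, "hand": 0.5},
    {"translation": [0, 0, 0], "twist": 0, "hand": 0.5},
  ],
)

```text
time: 3.2
tool_pos: [0.4263, -0.3552, 0.0616]
tool_rot: [-0.0, 0.985, 0.17, 0.0]
contact_force: [0.9, -0.6, -0.1]
gripper_width: 0.501
grasp_force: 0.0
```

```bash
python3 - <<'E'
from h import *
grab_frame("top"); to(.4256,-.356,.061,.34)
E
```

```text
shift [-0.01 -0.    0.02] turn(rows of .1) 0.02 yaw now 0.342 pos [ 0.427 -0.356  0.063] q6 0.4 t 3.25
```

Call:
apply_moves(
  targets=[
    {"translation": [0, 0, 0.01], "twist": 0, "hand": 0},
    {"translation": [0, 0, 0], "twist": 0, "hand": 0},
    {"translation": [0, 0, 0], "twist": 0, "hand": 0},
    {"translation": [0, 0, 0], "twist": 0, "hand": 0},
    {"translation": [0, 0, 0], "twist": 0, "hand": 0},
    {"translation": [0, 0, 0], "twist": 0, "hand": 0},
    {"translation": [0, 0, 0], "twist": 0, "hand": 0},
    {"translation": [0, 0, 0], "twist": 0, "hand": 0},
  ],
)

```text
time: 4.05
tool_pos: [0.4269, -0.3555, 0.0615]
tool_rot: [0.001, 0.985, 0.17, 0.0]
contact_force: [-0.1, 0.5, 6.6]
gripper_width: 0.102
grasp_force: 59.8
```

Call:
apply_moves(
  targets=[
    {"translation": [0, 0, -0.1], "twist": 0, "hand": 0},
    {"translation": [0, 0, -0.2], "twist": 0, "hand": 0},
    {"translation": [0, 0, -0.3], "twist": 0, "hand": 0},
    {"translation": [0, 0, -0.4], "twist": 0, "hand": 0},
    {"translation": [0, 0, -0.3], "twist": 0, "hand": 0},
    {"translation": [0, 0, -0.1], "twist": 0, "hand": 0},
    {"translation": [0, 0, 0], "twist": 0, "hand": 0},
  ],
)

```text
time: 4.75
tool_pos: [0.4268, -0.3553, 0.2018]
tool_rot: [0.001, 0.985, 0.17, 0.001]
contact_force: [0.1, -1.0, -1.3]
gripper_width: 0.102
grasp_force: 58.9
```

```bash
python3 - <<'E'
from h import *
im=grab_frame("wrist"); im2=grab_frame("top")
cv2.imwrite("pics/lift1.png",np.hstack([cv2.resize(im,(400,300)),cv2.resize(im2[180:360,340:560],(400,300))])[:,:,::-1])
r=recognise("top","tray_free_floor"); print([(np.round(q["point"],3),round(q["score"],2)) for q in r])
r=regions_of("top","tray_free_floor")
for q in r[:2]:
    ys,xs=np.where(q["pixels"]); W=ray("top",np.c_[xs,ys],.004)[:,:2]; print(len(xs),W.mean(0),cv2.minAreaRect((W*1000).astype(np.float32)))
to(.582,.152,.185)
E
```

```text
[(array([0.583, 0.151, 0.006]), 0.84)]
2500 [0.5775454  0.15148166] ((578.9011840820312, 151.4501495361328), (146.0750274658203, 144.84251403808594), 3.8916876316070557)
shift [ 3.17 -4.24  0.14] turn(rows of .1) 0 yaw now 0.342 pos [ 0.425 -0.354  0.197] q6 0.4 t 4.95
```

View pics/lift1.png

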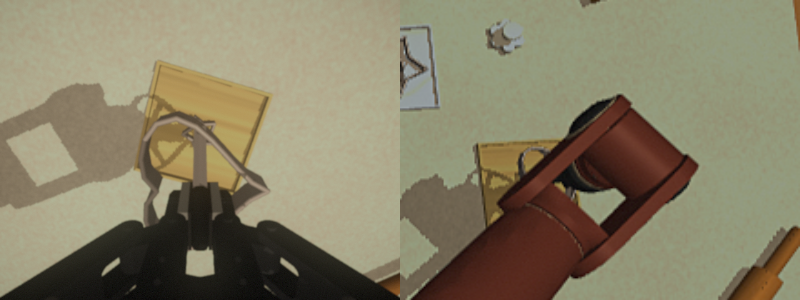

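The heart is lifted level in the grip and the small star stays standing in the tray. The free tray is at about (0.580, 0.151).

Call:
apply_moves(
  targets=[
    {"translation": [0.13, -0.17, 0], "twist": 0, "hand": 0},
    {"translation": [0.25, -0.33, 0], "twist": 0, "hand": 0},
    {"translation": [0.25, -0.33, 0], "twist": 0, "hand": 0},
    {"translation": [0.25, -0.33, 0], "twist": 0, "hand": 0},
    {"translation": [0.25, -0.33, 0], "twist": 0, "hand": 0},
    {"translation": [0.25, -0.33, 0], "twist": 0, "hand": 0},
    {"translation": [0.25, -0.33, 0], "twist": 0, "hand": 0},
    {"translation": [0.25, -0.33, 0], "twist": 0, "hand": 0},
  ],
)

```text
time: 5.75
tool_pos: [0.5196, -0.0563, 0.1982]
tool_rot: [-0.001, 0.985, 0.17, -0.001]
contact_force: [0.3, -0.8, -0.5]
gripper_width: 0.101
grasp_force: 58.8
```

Call:
apply_moves(
  targets=[
    {"translation": [0.25, -0.33, 0], "twist": 0, "hand": 0},
    {"translation": [0.25, -0.33, 0], "twist": 0, "hand": 0},
    {"translation": [0.25, -0.33, 0], "twist": 0, "hand": 0},
    {"translation": [0.25, -0.33, 0], "twist": 0, "hand": 0},
    {"translation": [0.22, -0.33, 0], "twist": 0, "hand": 0},
    {"translation": [0.08, -0.12, 0], "twist": 0, "hand": 0},
    {"translation": [0, 0, 0], "twist": 0, "hand": 0},
  ],
)

```text
time: 6.45
tool_pos: [0.5828, 0.1536, 0.1983]
tool_rot: [-0.0, 0.985, 0.171, -0.002]
contact_force: [0.5, 0.2, -1.3]
gripper_width: 0.1
grasp_force: 58.9
```

```bash
python3 - <<'E'
from h import *
grab_frame("top"); to(.58,.151,.062)
for n,z in [("small_star_mid",.022)]:
    for c in ["top","scene"]:
        grab_frame(c); r=recognise(c,n); print(c,n,[(np.round(q["point"],3),round(q["score"],2)) for q in r[:2]])
        r=regions_of(c,n)
        if r:
            ys,xs=np.where(r[0]["pixels"]); W=ray(c,np.c_[xs,ys],.018)[:,:2]; print(len(xs),cv2.minEnclosingCircle((W*1000).astype(np.float32)),W.mean(0))
bar("top","large_star_mid","star_top")
E
```

```text
shift [-0.03  0.    1.37] turn(rows of .1) 0 yaw now 0.343 pos [0.583 0.152 0.199] q6 1.36 t 6.5
top small_star_mid [(array([ 0.614, -0.145,  0.022]), 0.36)]
82 ((425.53277587890625, -355.77783203125), 21.947757720947266) [ 0.42595035 -0.35657835]
scene small_star_mid [(array([ 0.426, -0.361,  0.017]), 0.71)]
151 ((427.0526123046875, -355.1846008300781), 26.82372283935547) [ 0.42750866 -0.35566648]
regions [(0.65, 270), (0.57, 31)]
crop origin 265 148
```

Call:
apply_moves(
  targets=[
    {"translation": [-0.03, 0, 0.3], "twist": 0, "hand": 0},
    {"translation": [0, 0, 0.4], "twist": 0, "hand": 0},
    {"translation": [0, 0, 0.4], "twist": 0, "hand": 0},
    {"translation": [0, 0, 0.15], "twist": 0, "hand": 0},
    {"translation": [0, 0, 0.07], "twist": 0, "hand": 0},
    {"translation": [0, 0, 0.03], "twist": 0, "hand": 0},
    {"translation": [0, 0, 0.01], "twist": 0, "hand": 0},
    {"translation": [0, 0, 0], "twist": 0, "hand": 0},
  ],
)

```text
time: 7.7
tool_pos: [0.5821, 0.1514, 0.0664]
tool_rot: [0.0, 0.985, 0.17, 0.002]
contact_force: [-0.6, -0.2, -1.9]
gripper_width: 0.103
grasp_force: 58.8
```

Call:
apply_moves(
  targets=[
    {"translation": [0, 0, 0], "twist": 0, "hand": 0.5},
    {"translation": [0, 0, 0], "twist": 0, "hand": 0.5},
    {"translation": [0, 0, 0], "twist": 0, "hand": 0.5},
    {"translation": [0, 0, 0], "twist": 0, "hand": 0.5},
    {"translation": [0, 0, -0.2], "twist": 0, "hand": 0.5},
    {"translation": [0, 0, -0.4], "twist": 0, "hand": 0.5},
    {"translation": [0, 0, -0.4], "twist": 0, "hand": 1},
    {"translation": [0, 0, -0.4], "twist": 0, "hand": 1},
  ],
)

```text
time: 8.5
tool_pos: [0.5803, 0.1511, 0.2056]
tool_rot: [-0.0, 0.985, 0.17, -0.0]
contact_force: [0.5, 0.2, -0.9]
gripper_width: 0.823
grasp_force: 0.0
```

```bash
python3 - <<'E'
from h import *
grab_frame("wrist"); to(.625,-.15,.25)
bar("wrist","large_heart_mid","heart3",thr=75)
E
```

```text
shift [-0.62  2.98 -0.35] turn(rows of .1) 0 yaw now 0.342 pos [0.584 0.152 0.215] q6 1.36 t 8.55
regions [(0.85, 3118)]
dark blob 468 centre 0.5804 0.1509 size mm 37.8 9.0 yaw of long side 0.348
crop origin 202 118
```

Call:
apply_moves(
  targets=[
    {"translation": [-0.07, 0.37, -0.05], "twist": 0, "hand": 1},
    {"translation": [-0.08, 0.37, -0.05], "twist": 0, "hand": 1},
    {"translation": [-0.08, 0.37, -0.05], "twist": 0, "hand": 1},
    {"translation": [-0.08, 0.37, -0.05], "twist": 0, "hand": 1},
    {"translation": [-0.08, 0.37, -0.05], "twist": 0, "hand": 1},
    {"translation": [-0.08, 0.37, -0.05], "twist": 0, "hand": 1},
    {"translation": [-0.08, 0.37, -0.05], "twist": 0, "hand": 1},
    {"translation": [-0.07, 0.37, 0], "twist": 0, "hand": 1},
  ],
)

```text
time: 9.45
tool_pos: [0.6211, -0.15, 0.2382]
tool_rot: [-0.0, 0.985, 0.17, -0.001]
contact_force: [0.3, 0.6, 0.1]
gripper_width: 1.002
grasp_force: 0.0
```

Call:
apply_moves(
  targets=[
    {"translation": [0, 0, 0], "twist": 0, "hand": 1},
    {"translation": [0, 0, 0], "twist": 0, "hand": 1},
    {"translation": [0, 0, 0], "twist": 0, "hand": 1},
  ],
)

```text
time: 9.75
tool_pos: [0.6209, -0.1475, 0.2379]
tool_rot: [-0.001, 0.985, 0.17, -0.001]
contact_force: [-0.5, -0.8, 0.0]
gripper_width: 1.0
grasp_force: 0.0
```

```bash
python3 - <<'E'
from h import *
bar("wrist","large_star_mid","star1",thr=75)
to(.625,-.15,.061)
E
```

```text
regions [(0.92, 3067)]
dark blob 442 centre 0.6208 -0.1489 size mm 39.8 10.5 yaw of long side 0.595
dark blob 69 centre 0.6068 -0.1164 size mm 15.8 3.5 yaw of long side 1.518
dark blob 94 centre 0.6192 -0.1764 size mm 2.9 25.7 yaw of long side -1.083
crop origin 212 106
shift [0.03 0.04 1.78] turn(rows of .1) 0 yaw now 0.343 pos [ 0.621 -0.147  0.239] q6 0.88 t 9.85
```

View pics/star1.png

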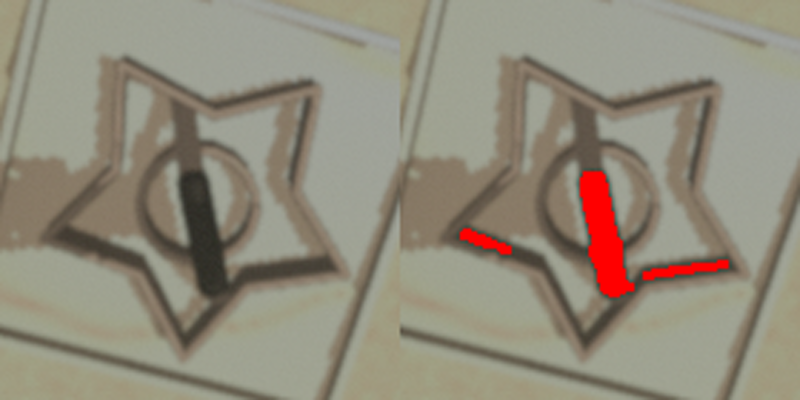

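The star is around the small round. Its bar is clearly segmented with its centre at (0.6208, −0.149); the other two blobs are wall shadow.

Call:
apply_moves(
  targets=[
    {"translation": [0, 0.02, 0.3], "twist": -1, "hand": 1},
    {"translation": [0, 0, 0.4], "twist": -1, "hand": 1},
    {"translation": [0, 0, 0.4], "twist": 0, "hand": 1},
    {"translation": [0, 0, 0.3], "twist": 0, "hand": 0.5},
    {"translation": [0, 0, 0.25], "twist": 0, "hand": 0.5},
    {"translation": [0, 0, 0.12], "twist": 0, "hand": 0.5},
    {"translation": [0, 0, 0], "twist": 0, "hand": 0.5},
    {"translation": [0, 0, 0], "twist": 0, "hand": 0.5},
  ],
)

```text
time: 10.65
tool_pos: [0.623, -0.1502, 0.0636]
tool_rot: [0.001, 0.963, 0.268, 0.001]
contact_force: [-0.3, 0.4, -0.4]
gripper_width: 0.505
grasp_force: 0.0
```

```bash
python3 - <<'E'
from h import *
grab_frame("top"); to(.6208,-.149,.061)
E
```

```text
shift [-0.02 -0.03  0.03] turn(rows of .1) 0 yaw now 0.542 pos [ 0.623 -0.151  0.064] q6 0.68 t 10.7
```

Call:
apply_moves(
  targets=[
    {"translation": [-0.02, -0.02, 0.02], "twist": 0, "hand": 0},
    {"translation": [0, 0, 0], "twist": 0, "hand": 0},
    {"translation": [0, 0, 0], "twist": 0, "hand": 0},
    {"translation": [0, 0, 0], "twist": 0, "hand": 0},
    {"translation": [0, 0, 0], "twist": 0, "hand": 0},
    {"translation": [0, 0, 0], "twist": 0, "hand": 0},
    {"translation": [0, 0, 0], "twist": 0, "hand": 0},
    {"translation": [0, 0, 0], "twist": 0, "hand": 0},
  ],
)

```text
time: 11.5
tool_pos: [0.62, -0.15, 0.0615]
tool_rot: [0.0, 0.964, 0.268, 0.0]
contact_force: [-0.8, 0.9, 5.5]
gripper_width: 0.105
grasp_force: 59.3
```

Call:
apply_moves(
  targets=[
    {"translation": [0, 0, -0.1], "twist": 0, "hand": 0},
    {"translation": [0, 0, -0.2], "twist": 0, "hand": 0},
    {"translation": [0, 0, -0.3], "twist": 0, "hand": 0},
    {"translation": [0, 0, -0.4], "twist": 0, "hand": 0},
    {"translation": [0, 0, -0.3], "twist": 0, "hand": 0},
    {"translation": [0, 0, -0.1], "twist": 0, "hand": 0},
    {"translation": [0, 0, 0], "twist": 0, "hand": 0},
    {"translation": [0, 0, 0], "twist": 0, "hand": 0},
  ],
)

```text
time: 12.3
tool_pos: [0.6184, -0.1494, 0.1981]
tool_rot: [-0.001, 0.964, 0.268, -0.001]
contact_force: [0.2, 0.0, -1.3]
gripper_width: 0.102
grasp_force: 58.6
```

```bash
python3 - <<'E'
from h import *
im=grab_frame("wrist"); im2=grab_frame("top")
cv2.imwrite("pics/lift2.png",np.hstack([cv2.resize(im,(400,300)),cv2.resize(im2[150:330,240:460],(400,300))])[:,:,::-1])
to(.4255,-.356,.2)
E
```

```text
shift [-2.72  0.78 -0.02] turn(rows of .1) 0 yaw now 0.542 pos [ 0.618 -0.149  0.197] q6 0.68 t 12.4
```

View pics/lift2.png

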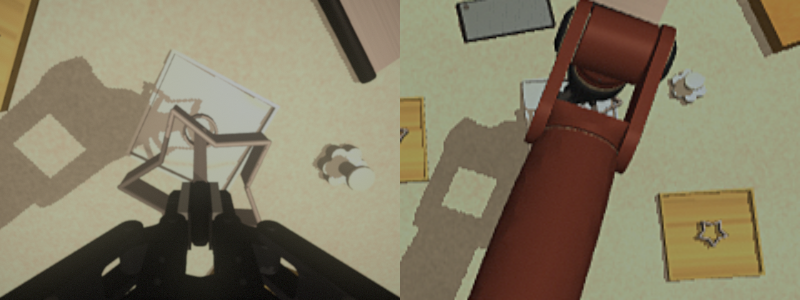

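The star is lifted and the small round stands alone in its tray. The small star is in the open in its tray at crop (711,235). I'll carry the star there.

Call:
apply_moves(
  targets=[
    {"translation": [-0.2, 0.06, 0], "twist": 0, "hand": 0},
    {"translation": [-0.4, 0.11, 0], "twist": 0, "hand": 0},
    {"translation": [-0.4, 0.11, 0], "twist": 0, "hand": 0},
    {"translation": [-0.4, 0.11, 0], "twist": 0, "hand": 0},
    {"translation": [-0.4, 0.11, 0], "twist": 0, "hand": 0},
    {"translation": [-0.4, 0.11, 0], "twist": 0, "hand": 0},
    {"translation": [-0.3, 0.1, 0], "twist": 0, "hand": 0},
    {"translation": [-0.22, 0.07, 0], "twist": 0, "hand": 0},
  ],
)

```text
time: 13.2
tool_pos: [0.4244, -0.3575, 0.1981]
tool_rot: [-0.001, 0.964, 0.267, -0.001]
contact_force: [0.5, 0.4, -1.1]
gripper_width: 0.105
grasp_force: 58.6
```

Call:
apply_moves(
  targets=[
    {"translation": [0, 0, 0], "twist": 0.8, "hand": 0},
    {"translation": [0, 0, 0], "twist": 0.7, "hand": 0},
    {"translation": [0, 0, 0], "twist": 0, "hand": 0},
    {"translation": [0, 0, 0], "twist": 0, "hand": 0},
    {"translation": [0, 0, 0], "twist": 0, "hand": 0},
  ],
)

```text
time: 13.7
tool_pos: [0.4265, -0.3564, 0.1995]
tool_rot: [-0.001, 0.981, 0.195, -0.0]
contact_force: [0.2, -0.4, -0.2]
gripper_width: 0.101
grasp_force: 58.6
```

```bash
python3 - <<'E'
from h import *
im=grab_frame("wrist"); to(.4255,-.356,.062)
cv2.imwrite("pics/w3.png",im[:,:,::-1])
E
```

```text
shift [-0.01 -0.01  1.38] turn(rows of .1) 0 yaw now 0.393 pos [ 0.427 -0.356  0.2  ] q6 0.35 t 13.75
```

View pics/w3.png

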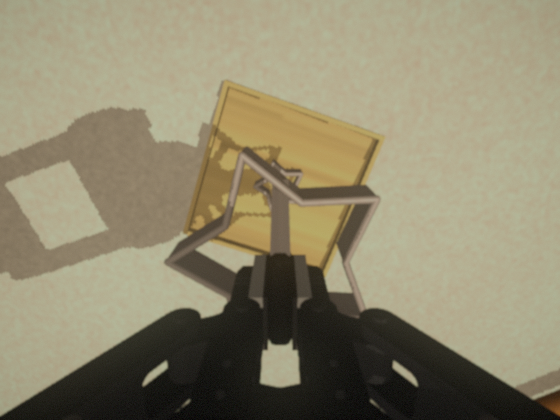

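The wrist picture shows the star held level over the small star, which is visible at (280,180). I'll lower it.

Call:
apply_moves(
  targets=[
    {"translation": [-0.01, -0.01, 0.3], "twist": 0, "hand": 0},
    {"translation": [0, 0, 0.4], "twist": 0, "hand": 0},
    {"translation": [0, 0, 0.35], "twist": 0, "hand": 0},
    {"translation": [0, 0, 0.18], "twist": 0, "hand": 0},
    {"translation": [0, 0, 0.1], "twist": 0, "hand": 0},
    {"translation": [0, 0, 0.04], "twist": 0, "hand": 0},
    {"translation": [0, 0, 0], "twist": 0, "hand": 0},
    {"translation": [0, 0, 0], "twist": 0, "hand": 0},
  ],
)

```text
time: 14.55
tool_pos: [0.4261, -0.3571, 0.0649]
tool_rot: [0.001, 0.981, 0.195, 0.001]
contact_force: [0.1, 0.6, -0.5]
gripper_width: 0.102
grasp_force: 58.6
```

Call:
apply_moves(
  targets=[
    {"translation": [0, 0, 0], "twist": 0, "hand": 0.5},
    {"translation": [0, 0, 0], "twist": 0, "hand": 0.5},
    {"translation": [0, 0, 0], "twist": 0, "hand": 0.5},
    {"translation": [0, 0, 0], "twist": 0, "hand": 0.5},
    {"translation": [0, 0, -0.2], "twist": 0, "hand": 0.5},
    {"translation": [0, 0, -0.4], "twist": 0, "hand": 0.5},
    {"translation": [0, 0, -0.4], "twist": 0, "hand": 1},
    {"translation": [0, 0, -0.4], "twist": 0, "hand": 1},
  ],
)

```text
time: 15.35
tool_pos: [0.425, -0.356, 0.2046]
tool_rot: [-0.0, 0.981, 0.195, -0.0]
contact_force: [0.6, -0.2, -0.9]
gripper_width: 0.821
grasp_force: 0.0
```

Call:
apply_moves(
  targets=[
    {"translation": [0, 0, -0.3], "twist": 0, "hand": 1},
    {"translation": [0, 0, 0], "twist": 0, "hand": 1},
    {"translation": [0, 0, 0], "twist": 0, "hand": 1},
  ],
)

```text
time: 15.65
tool_pos: [0.4255, -0.3565, 0.2341]
tool_rot: [0.001, 0.981, 0.195, 0.0]
contact_force: [0.5, -0.5, -0.1]
gripper_width: 0.997
grasp_force: 0.0
```

```bash
python3 - <<'E'
from h import *
bar("wrist","large_star_mid","star2",thr=75)
to(.463,.315,.235)
grab_frame("top")
for n in ["small_round_mid","large_round_mid"]:
  r=regions_of("top",n)
  for q in r[:2]:
    ys,xs=np.where(q["pixels"]); W=ray("top",np.c_[xs,ys],.018)[:,:2]; print(n,round(q["score"],2),len(xs),cv2.minEnclosingCircle((W*1000).astype(np.float32)),W.mean(0))
E
```

```text
regions [(0.65, 3154)]
dark blob 467 centre 0.4277 -0.3565 size mm 38.9 11.5 yaw of long side 0.463
dark blob 89 centre 0.4168 -0.3226 size mm 20.1 3.4 yaw of long side 1.382
crop origin 210 105
shift [ 2.91 -6.05 -0.02] turn(rows of .1) 0 yaw now 0.392 pos [ 0.425 -0.356  0.231] q6 0.35 t 15.75
large_round_mid 0.86 392 ((460.7013244628906, 319.5638427734375), 50.19900894165039) [0.46092834 0.32480055]
large_round_mid 0.4 2449 ((577.8583984375, 151.02166748046875), 99.98152923583984) [0.57521074 0.15060889]
```

View pics/star2.png

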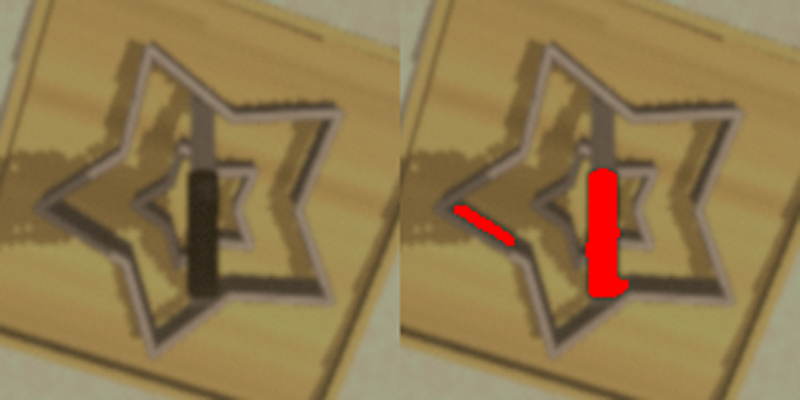

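The large star now stands flat and well centred around the small star, with its bar at (0.4277, −0.3565). The round is next.

Call:
apply_moves(
  targets=[
    {"translation": [0.19, -0.4, 0], "twist": 0, "hand": 1},
    {"translation": [0.19, -0.4, 0], "twist": 0, "hand": 1},
    {"translation": [0.19, -0.4, 0], "twist": 0, "hand": 1},
    {"translation": [0.19, -0.4, 0], "twist": 0, "hand": 1},
    {"translation": [0.19, -0.4, 0], "twist": 0, "hand": 1},
    {"translation": [0.19, -0.4, 0], "twist": 0, "hand": 1},
    {"translation": [0.19, -0.4, 0], "twist": 0, "hand": 1},
    {"translation": [0.19, -0.4, 0], "twist": 0, "hand": 1},
  ],
)

```text
time: 16.7
tool_pos: [0.4429, -0.0007, 0.2324]
tool_rot: [-0.0, 0.981, 0.194, -0.001]
contact_force: [0.6, -0.2, 0.5]
gripper_width: 1.002
grasp_force: 0.0
```

Call:
apply_moves(
  targets=[
    {"translation": [0.2, -0.41, 0], "twist": 0, "hand": 1},
    {"translation": [0.2, -0.41, 0], "twist": 0, "hand": 1},
    {"translation": [0.2, -0.41, 0], "twist": 0, "hand": 1},
    {"translation": [0.2, -0.41, 0], "twist": 0, "hand": 1},
    {"translation": [0.2, -0.41, 0], "twist": 0, "hand": 1},
    {"translation": [0.2, -0.41, 0], "twist": 0, "hand": 1},
    {"translation": [0.19, -0.39, 0], "twist": 0, "hand": 1},
    {"translation": [0, 0, 0], "twist": 1, "hand": 1},
  ],
)

```text
time: 17.5
tool_pos: [0.4622, 0.3179, 0.2318]
tool_rot: [-0.0, 0.989, 0.147, -0.001]
contact_force: [-0.8, -1.0, -0.7]
gripper_width: 1.0
grasp_force: 0.0
```

Call:
apply_moves(
  targets=[
    {"translation": [0, 0, 0], "twist": 1, "hand": 1},
    {"translation": [0, 0, 0], "twist": 1, "hand": 1},
    {"translation": [0, 0, 0], "twist": 1, "hand": 1},
    {"translation": [0, 0, 0], "twist": 1, "hand": 1},
    {"translation": [0, 0, 0], "twist": 1, "hand": 1},
    {"translation": [0, 0, 0], "twist": 0, "hand": 1},
    {"translation": [0, 0, 0], "twist": 0, "hand": 1},
    {"translation": [0, 0, 0], "twist": 0, "hand": 1},
  ],
)

```text
time: 18.3
tool_pos: [0.4631, 0.3139, 0.2328]
tool_rot: [0.0, 0.995, -0.103, -0.0]
contact_force: [-1.4, 0.3, -0.2]
gripper_width: 1.002
grasp_force: 0.0
```

```bash
python3 - <<'E'
from h import *
bar("wrist","large_round_mid","round1",thr=75)
to(.463,.315,.061)
im=grab_frame("top"); cv2.imwrite("pics/topsr.png",cv2.resize(im[190:260,295:375],(800,600),interpolation=cv2.INTER_CUBIC)[:,:,::-1])
for c in ["top","scene"]:
  grab_frame(c)
  for q in regions_of(c,"small_round_mid")[:2]:
    ys,xs=np.where(q["pixels"]); W=ray(c,np.c_[xs,ys],.018)[:,:2]; print(c,round(q["score"],2),len(xs),cv2.minEnclosingCircle((W*1000).astype(np.float32)),W.mean(0))
E
```

```text
regions [(0.72, 2899)]
dark blob 468 centre 0.4619 0.3181 size mm 10.5 39.3 yaw of long side -0.287
dark blob 64 centre 0.4488 0.3454 size mm 12.9 4.3 yaw of long side 0.741
crop origin 206 108
shift [-0.   -0.01  1.72] turn(rows of .1) 0 yaw now -0.207 pos [0.463 0.314 0.233] q6 2.24 t 18.4
top 0.62 32 ((422.0362548828125, -350.49310302734375), 19.717424392700195) [ 0.4211677  -0.35063413]
top 0.43 50 ((617.625244140625, -147.4152069091797), 22.456546783447266) [ 0.61840067 -0.14663678]
```

View pics/round1.png

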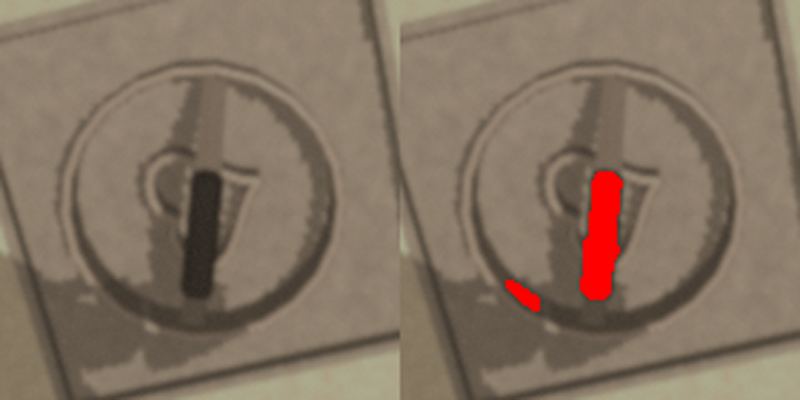

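The round is around the small heart, with its bar at (0.4619, 0.3181) and yaw −0.287. The small round is at about (0.6195, −0.147), from the top and wrist pictures together.

Call:
apply_moves(
  targets=[
    {"translation": [-0.02, -0.04, 0.3], "twist": 0, "hand": 1},
    {"translation": [0, 0, 0.4], "twist": 0.8, "hand": 1},
    {"translation": [0, 0, 0.4], "twist": 0, "hand": 1},
    {"translation": [0, 0, 0.3], "twist": 0, "hand": 0.5},
    {"translation": [0, 0, 0.2], "twist": 0, "hand": 0.5},
    {"translation": [0, 0, 0.12], "twist": 0, "hand": 0.5},
    {"translation": [0, 0, 0], "twist": 0, "hand": 0.5},
    {"translation": [0, 0, 0], "twist": 0, "hand": 0.5},
  ],
)

```text
time: 19.45
tool_pos: [0.4627, 0.3187, 0.0623]
tool_rot: [-0.0, 0.99, -0.144, 0.001]
contact_force: [1.0, 0.1, 0.6]
gripper_width: 0.5
grasp_force: 0.0
```

```bash
python3 - <<'E'
from h import *
grab_frame("top"); to(.4619,.3181,.0615)
E
```

```text
shift [-0.01  0.01  0.01] turn(rows of .1) 0 yaw now -0.288 pos [0.463 0.319 0.063] q6 2.33 t 19.5
```

Call:
apply_moves(
  targets=[
    {"translation": [0, 0, 0.01], "twist": 0, "hand": 0},
    {"translation": [0, 0, 0], "twist": 0, "hand": 0},
    {"translation": [0, 0, 0], "twist": 0, "hand": 0},
    {"translation": [0, 0, 0], "twist": 0, "hand": 0},
    {"translation": [0, 0, 0], "twist": 0, "hand": 0},
    {"translation": [0, 0, 0], "twist": 0, "hand": 0},
    {"translation": [0, 0, 0], "twist": 0, "hand": 0},
    {"translation": [0, 0, 0], "twist": 0, "hand": 0},
  ],
)

```text
time: 20.3
tool_pos: [0.4629, 0.3188, 0.0616]
tool_rot: [-0.001, 0.99, -0.144, 0.001]
contact_force: [-0.0, 0.2, 6.5]
gripper_width: 0.103
grasp_force: 59.3
```

Call:
apply_moves(
  targets=[
    {"translation": [0, 0, -0.1], "twist": 0, "hand": 0},
    {"translation": [0, 0, -0.2], "twist": 0, "hand": 0},
    {"translation": [0, 0, -0.3], "twist": 0, "hand": 0},
    {"translation": [0, 0, -0.4], "twist": 0, "hand": 0},
    {"translation": [0, 0, -0.3], "twist": 0, "hand": 0},
    {"translation": [0, 0, -0.1], "twist": 0, "hand": 0},
    {"translation": [0, 0, 0], "twist": 0, "hand": 0},
    {"translation": [0, 0, 0], "twist": 0, "hand": 0},
  ],
)

```text
time: 21.1
tool_pos: [0.461, 0.3178, 0.1982]
tool_rot: [0.001, 0.99, -0.144, -0.001]
contact_force: [0.5, 0.5, -1.2]
gripper_width: 0.107
grasp_force: 58.6
```

```bash
python3 - <<'E'
from h import *
grab_frame("top"); to(.6195,-.147,.2)
E
```

```text
shift [ 2.84  4.   -0.02] turn(rows of .1) 0 yaw now -0.288 pos [0.461 0.318 0.198] q6 2.33 t 21.15
```

Call:
apply_moves(
  targets=[
    {"translation": [0.12, 0.17, 0], "twist": 0, "hand": 0},
    {"translation": [0.25, 0.35, 0], "twist": 0, "hand": 0},
    {"translation": [0.25, 0.35, 0], "twist": 0, "hand": 0},
    {"translation": [0.25, 0.35, 0], "twist": 0, "hand": 0},
    {"translation": [0.25, 0.35, 0], "twist": 0, "hand": 0},
    {"translation": [0.25, 0.35, 0], "twist": 0, "hand": 0},
    {"translation": [0.25, 0.35, 0], "twist": 0, "hand": 0},
    {"translation": [0.25, 0.35, 0], "twist": 0, "hand": 0},
  ],
)

```text
time: 21.95
tool_pos: [0.5659, 0.0124, 0.1975]
tool_rot: [0.0, 0.99, -0.144, -0.002]
contact_force: [0.5, 0.1, -1.0]
gripper_width: 0.096
grasp_force: 58.7
```

Call:
apply_moves(
  targets=[
    {"translation": [0.25, 0.35, 0], "twist": 0, "hand": 0},
    {"translation": [0.25, 0.35, 0], "twist": 0, "hand": 0},
    {"translation": [0.25, 0.35, 0], "twist": 0, "hand": 0},
    {"translation": [0.22, 0.33, 0], "twist": 0, "hand": 0},
    {"translation": [0, 0, 0], "twist": 0, "hand": 0},
    {"translation": [0, 0, 0], "twist": 0, "hand": 0},
    {"translation": [0, 0, 0], "twist": 0, "hand": 0},
    {"translation": [0, 0, 0], "twist": 0, "hand": 0},
  ],
)

```text
time: 22.75
tool_pos: [0.6201, -0.1445, 0.1994]
tool_rot: [-0.0, 0.99, -0.143, -0.001]
contact_force: [0.5, 0.5, -1.7]
gripper_width: 0.104
grasp_force: 58.7
```

```bash
python3 - <<'E'
from h import *
im=grab_frame("wrist"); to(.6195,-.147,.062)
im2=grab_frame("top")
cv2.imwrite("pics/r2.png",np.hstack([cv2.resize(im,(400,300)),cv2.resize(im2[220:320,120:280],(400,300))])[:,:,::-1])
for c in ["top","scene"]:
  grab_frame(c)
  for q in regions_of(c,"small_heart_mid")[:2]:
    ys,xs=np.where(q["pixels"]); W=ray(c,np.c_[xs,ys],.018)[:,:2]; print(c,round(q["score"],2),len(xs),cv2.minEnclosingCircle((W*1000).astype(np.float32)),cv2.minAreaRect((W*1000).astype(np.float32)),W.mean(0))
E
```

```text
shift [0.   0.03 1.38] turn(rows of .1) 0 yaw now -0.287 pos [ 0.62  -0.145  0.2  ] q6 1.51 t 22.8
top 0.63 42 ((461.6045227050781, 320.63385009765625), 20.29816246032715) ((457.4436950683594, 323.01806640625), (38.0438117980957, 31.00293731689453), 61.640380859375) [0.46049558 0.32629777]
scene 0.6 192 ((457.359130859375, 321.95281982421875), 25.26742935180664) ((457.0418701171875, 320.32269287109375), (36.55513000488281, 45.26963424682617), 64.94893646240234) [0.45712915 0.31615879]
scene 0.16 632 ((426.35205078125, -363.6453857421875), 65.7309341430664) ((429.2828369140625, -365.4422607421875), (129.06231689453125, 101.0993881225586), 58.487701416015625) [ 0.42753288 -0.36277151]
```

View pics/r2.png

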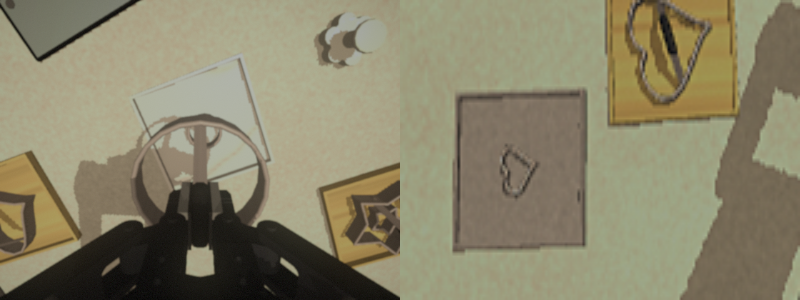

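The round is over the small round, whose rim shows behind the strap at (200,140). The small heart stands in the open at about (0.4575, 0.321). I'll lower the round.

Call:
apply_moves(
  targets=[
    {"translation": [0, 0.03, 0.3], "twist": 0, "hand": 0},
    {"translation": [0, 0, 0.4], "twist": 0, "hand": 0},
    {"translation": [0, 0, 0.35], "twist": 0, "hand": 0},
    {"translation": [0, 0, 0.18], "twist": 0, "hand": 0},
    {"translation": [0, 0, 0.1], "twist": 0, "hand": 0},
    {"translation": [0, 0, 0.04], "twist": 0, "hand": 0},
    {"translation": [0, 0, 0], "twist": 0, "hand": 0},
    {"translation": [0, 0, 0], "twist": 0, "hand": 0},
  ],
)

```text
time: 23.85
tool_pos: [0.6212, -0.1492, 0.0654]
tool_rot: [0.0, 0.99, -0.144, 0.002]
contact_force: [0.5, 0.0, -1.5]
gripper_width: 0.104
grasp_force: 58.7
```

Call:
apply_moves(
  targets=[
    {"translation": [0, 0, 0], "twist": 0, "hand": 0.5},
    {"translation": [0, 0, 0], "twist": 0, "hand": 0.5},
    {"translation": [0, 0, 0], "twist": 0, "hand": 0.5},
    {"translation": [0, 0, 0], "twist": 0, "hand": 0.5},
    {"translation": [0, 0, -0.2], "twist": 0, "hand": 0.5},
    {"translation": [0, 0, -0.4], "twist": 0, "hand": 0.5},
    {"translation": [0, 0, -0.4], "twist": 0, "hand": 1},
    {"translation": [0, 0, -0.4], "twist": 0, "hand": 1},
  ],
)

```text
time: 24.65
tool_pos: [0.6195, -0.1487, 0.2046]
tool_rot: [-0.0, 0.99, -0.144, -0.0]
contact_force: [0.7, 0.3, -0.1]
gripper_width: 0.817
grasp_force: 0.0
```

Call:
apply_moves(
  targets=[
    {"translation": [0, 0, -0.3], "twist": 0, "hand": 1},
    {"translation": [0, 0, 0], "twist": 0, "hand": 1},
    {"translation": [0, 0, 0], "twist": 0, "hand": 1},
  ],
)

```text
time: 24.95
tool_pos: [0.6201, -0.1489, 0.2343]
tool_rot: [0.0, 0.99, -0.144, 0.001]
contact_force: [-0.2, -0.7, -0.9]
gripper_width: 0.996
grasp_force: 0.0
```

```bash
python3 - <<'E'
from h import *
bar("wrist","large_round_mid","round2",thr=75)
to(.5804,.1509,.235,.345)
E
```

```text
regions [(0.94, 3050)]
dark blob 448 centre 0.6212 -0.1475 size mm 10.3 38.8 yaw of long side -0.286
dark blob 97 centre 0.5935 -0.1549 size mm 4.9 23.4 yaw of long side -1.472
dark blob 80 centre 0.5989 -0.1301 size mm 15.0 4.6 yaw of long side 0.99
crop origin 209 106
shift [-1.22 -2.76 -0.03] turn(rows of .1) -6.33 yaw now -0.288 pos [ 0.619 -0.148  0.231] q6 1.51 t 25.05
```

View pics/round2.png

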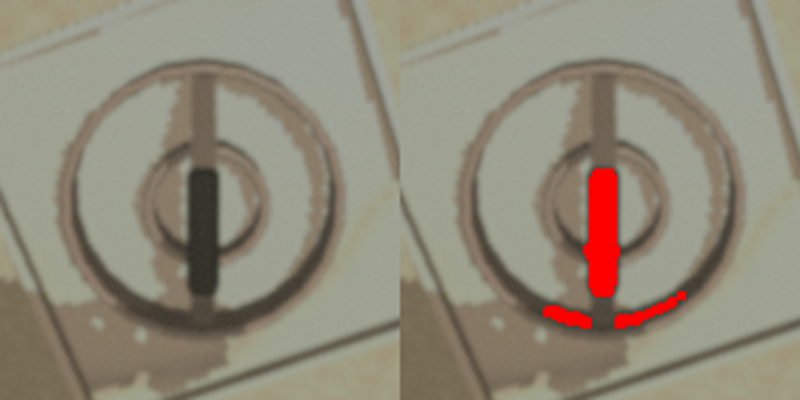

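The round is concentric with the small round and flat. I'll fetch the heart now.

Call:
apply_moves(
  targets=[
    {"translation": [-0.15, -0.35, 0], "twist": 0, "hand": 1},
    {"translation": [-0.18, -0.41, 0], "twist": 0, "hand": 1},
    {"translation": [-0.18, -0.4, 0], "twist": 0, "hand": 1},
    {"translation": [-0.18, -0.4, 0], "twist": 0, "hand": 1},
    {"translation": [-0.18, -0.4, 0], "twist": 0, "hand": 1},
    {"translation": [-0.18, -0.4, 0], "twist": 0, "hand": 1},
    {"translation": [-0.17, -0.4, 0], "twist": 0, "hand": 1},
    {"translation": [0, 0, 0], "twist": -1, "hand": 1},
  ],
)

```text
time: 25.85
tool_pos: [0.5792, 0.1549, 0.2307]
tool_rot: [-0.0, 0.996, -0.09, -0.002]
contact_force: [-1.1, 0.1, -0.1]
gripper_width: 0.998
grasp_force: 0.0
```

Call:
apply_moves(
  targets=[
    {"translation": [0, 0, 0], "twist": -1, "hand": 1},
    {"translation": [0, 0, 0], "twist": -1, "hand": 1},
    {"translation": [0, 0, 0], "twist": -1, "hand": 1},
    {"translation": [0, 0, 0], "twist": -1, "hand": 1},
    {"translation": [0, 0, 0], "twist": -1, "hand": 1},
    {"translation": [0, 0, 0], "twist": -0.3, "hand": 1},
    {"translation": [0, 0, 0], "twist": 0, "hand": 1},
    {"translation": [0, 0, 0], "twist": 0, "hand": 1},
  ],
)

```text
time: 26.65
tool_pos: [0.5809, 0.1505, 0.2323]
tool_rot: [-0.0, 0.986, 0.169, -0.001]
contact_force: [-0.9, -0.3, -0.1]
gripper_width: 1.005
grasp_force: 0.0
```

```bash
python3 - <<'E'
from h import *
bar("wrist","large_heart_mid","heart4",thr=75)
to(.5804,.1509,.0615,.345)
E
```

```text
regions [(0.86, 2801)]
dark blob 434 centre 0.5803 0.1509 size mm 38.7 8.6 yaw of long side 0.347
crop origin 203 107
shift [-0.   -0.01  1.71] turn(rows of .1) -0.04 yaw now 0.341 pos [0.581 0.151 0.233] q6 1.36 t 26.75
```

Call:
apply_moves(
  targets=[
    {"translation": [0, 0, 0.3], "twist": 0, "hand": 1},
    {"translation": [0, 0, 0.4], "twist": 0, "hand": 1},
    {"translation": [0, 0, 0.4], "twist": 0, "hand": 1},
    {"translation": [0, 0, 0.3], "twist": 0, "hand": 0.5},
    {"translation": [0, 0, 0.2], "twist": 0, "hand": 0.5},
    {"translation": [0, 0, 0.12], "twist": 0, "hand": 0.5},
    {"translation": [0, 0, 0], "twist": 0, "hand": 0.5},
    {"translation": [0, 0, 0], "twist": 0, "hand": 0.5},
  ],
)

```text
time: 27.55
tool_pos: [0.5821, 0.1506, 0.0623]
tool_rot: [0.0, 0.985, 0.17, 0.001]
contact_force: [-0.2, 0.4, 0.7]
gripper_width: 0.504
grasp_force: 0.0
```

Call:
apply_moves(
  targets=[
    {"translation": [0, 0, 0], "twist": 0, "hand": 0},
    {"translation": [0, 0, 0], "twist": 0, "hand": 0},
    {"translation": [0, 0, 0], "twist": 0, "hand": 0},
    {"translation": [0, 0, 0], "twist": 0, "hand": 0},
    {"translation": [0, 0, 0], "twist": 0, "hand": 0},
    {"translation": [0, 0, 0], "twist": 0, "hand": 0},
    {"translation": [0, 0, 0], "twist": 0, "hand": 0},
    {"translation": [0, 0, 0], "twist": 0, "hand": 0},
  ],
)

```text
time: 28.35
tool_pos: [0.5824, 0.1507, 0.063]
tool_rot: [0.0, 0.985, 0.17, 0.001]
contact_force: [-0.7, 0.2, 5.5]
gripper_width: 0.102
grasp_force: 59.2
```

Call:
apply_moves(
  targets=[
    {"translation": [0, 0, -0.1], "twist": 0, "hand": 0},
    {"translation": [0, 0, -0.2], "twist": 0, "hand": 0},
    {"translation": [0, 0, -0.3], "twist": 0, "hand": 0},
    {"translation": [0, 0, -0.4], "twist": 0, "hand": 0},
    {"translation": [0, 0, -0.3], "twist": 0, "hand": 0},
    {"translation": [0, 0, -0.1], "twist": 0, "hand": 0},
    {"translation": [0, 0, 0], "twist": 0, "hand": 0},
    {"translation": [0, 0, 0], "twist": 0, "hand": 0},
  ],
)

```text
time: 29.15
tool_pos: [0.5802, 0.1504, 0.1992]
tool_rot: [-0.0, 0.985, 0.17, -0.002]
contact_force: [-0.3, 0.4, -1.4]
gripper_width: 0.104
grasp_force: 58.5
```

```bash
python3 - <<'E'
from h import *
im=grab_frame("top"); to(.4575,.321,.2)
cv2.imwrite("pics/sh.png",cv2.resize(im[255:300,140:200],(800,600),interpolation=cv2.INTER_CUBIC)[:,:,::-1])
# small-heart position in the round1 style check: corners of the crop in world
print(ray("top",[[140,255],[200,255],[140,300],[170,277]],.022)[:,:2])
E
```

```text
shift [-0.58 -2.02 -0.01] turn(rows of .1) 0 yaw now 0.342 pos [0.58  0.15  0.198] q6 1.36 t 29.2
[[0.51490969 0.39351107]
 [0.51531755 0.22706088]
 [0.39152741 0.38676217]
 [0.45424612 0.30767677]]
```

View pics/sh.png

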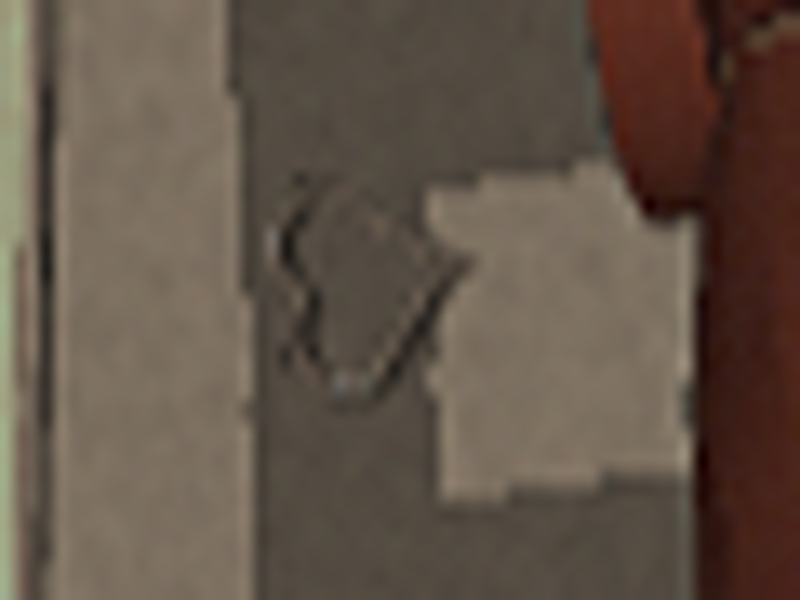

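The small heart has its cleft to the left and its point to the right in the picture, so its yaw is about 0.18. My estimates of its middle differ by 8 mm. I'll stop short with the heart held and look with the wrist camera.

Call:
apply_moves(
  targets=[
    {"translation": [-0.1, -0.15, 0], "twist": 0, "hand": 0},
    {"translation": [-0.2, -0.3, 0], "twist": 0, "hand": 0},
    {"translation": [-0.2, -0.3, 0], "twist": 0, "hand": 0},
    {"translation": [-0.2, -0.3, 0], "twist": 0, "hand": 0},
    {"translation": [-0.2, -0.3, 0], "twist": 0, "hand": 0},
    {"translation": [-0.2, -0.3, 0], "twist": 0, "hand": 0},
    {"translation": [-0.2, -0.3, 0], "twist": 0, "hand": 0},
    {"translation": [-0.17, -0.26, 0], "twist": 0, "hand": 0},
  ],
)

```text
time: 30.0
tool_pos: [0.3656, 0.31, 0.1994]
tool_rot: [0.0, 0.985, 0.17, -0.002]
contact_force: [0.9, 0.6, -0.8]
gripper_width: 0.102
grasp_force: 58.5
```

Call:
apply_moves(
  targets=[
    {"translation": [0, 0, 0], "twist": 0.8, "hand": 0},
    {"translation": [0, 0, 0], "twist": 0.8, "hand": 0},
    {"translation": [0, 0, 0], "twist": 0, "hand": 0},
    {"translation": [0, 0, 0], "twist": 0, "hand": 0},
    {"translation": [0, 0, 0], "twist": 0, "hand": 0},
  ],
)

```text
time: 30.5
tool_pos: [0.3683, 0.3092, 0.2006]
tool_rot: [0.0, 0.996, 0.091, -0.001]
contact_force: [-0.3, -0.1, -1.5]
gripper_width: 0.104
grasp_force: 58.7
```

```bash
python3 - <<'E'
from h import *
cal=get_calibration("wrist"); im=grab_frame("wrist"); to(.46,.318,.2)
c=proj("wrist",[.46,.317,.022],cal)[0]; x0,y0=[int(v) for v in c-[60,45]]; x0=max(x0,0); y0=max(y0,0); print("crop",x0,y0,c)
cv2.imwrite("pics/sh2.png",cv2.resize(im[y0:y0+90,x0:x0+120],(800,600),interpolation=cv2.INTER_CUBIC)[:,:,::-1])
for q in regions_of("wrist","small_heart_mid")[:2]:
    ys,xs=np.where(q["pixels"]); W=ray("wrist",np.c_[xs,ys],.018,cal)[:,:2]; print(round(q["score"],2),len(xs),xs.min(),xs.max(),ys.min(),ys.max(),cv2.minAreaRect((W*1000).astype(np.float32)))
E
```

```text
shift [0.92 0.08 0.01] turn(rows of .1) 0 yaw now 0.182 pos [0.368 0.309 0.201] q6 1.93 t 30.55
crop 232 29 [292.29663413  74.30386447]
0.55 500 269 315 45 103 ((458.8038635253906, 323.51080322265625), (36.928436279296875, 37.12123489379883), 58.92881774902344)
```

View pics/sh2.png

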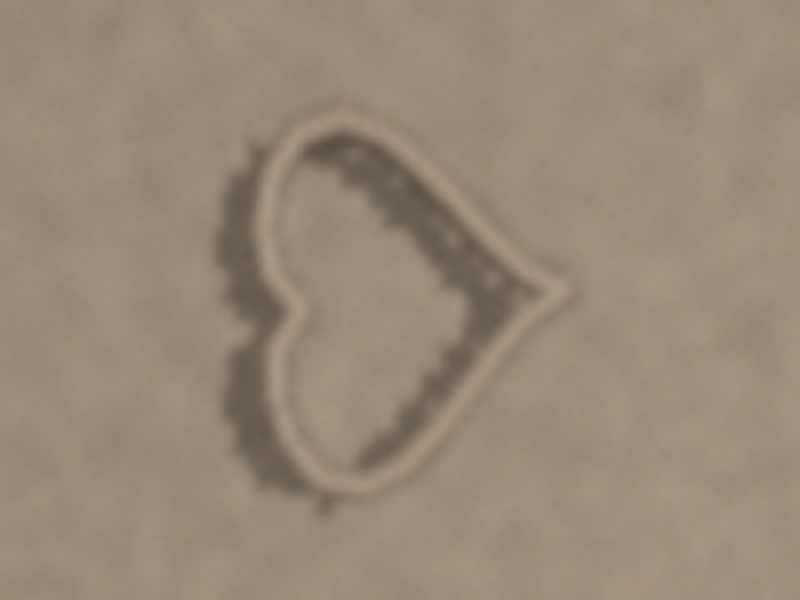

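The small heart is clear in this view, spanning x 255–572 and y 102–495 in the crop, so its middle is at full-frame pixel (294, 73.9).

```bash
python3 - <<'E'
from h import *
grab_frame("wrist"); P=ray("wrist",[[294,73.9],[270.3,74],[317.8,74],[294,44.3],[294,103.3]],.022); print(np.round(P,4).tolist())
to(P[0,0],P[0,1],.2,.25)
E
```

```text
[[0.4611, 0.3158, 0.022], [0.4576, 0.3343, 0.022], [0.4645, 0.2971, 0.022], [0.4823, 0.32, 0.022], [0.439, 0.3114, 0.022]]
shift [0.92 0.1  0.01] turn(rows of .1) -0.68 yaw now 0.182 pos [0.369 0.309 0.201] q6 1.93 t 30.65
```

Call:
apply_moves(
  targets=[
    {"translation": [0.22, 0.02, 0], "twist": 0, "hand": 0},
    {"translation": [0.3, 0.03, 0], "twist": 0, "hand": 0},
    {"translation": [0.25, 0.03, 0], "twist": 0, "hand": 0},
    {"translation": [0.15, 0.02, 0], "twist": 0, "hand": 0},
    {"translation": [0, 0, 0], "twist": -0.7, "hand": 0},
    {"translation": [0, 0, 0], "twist": 0, "hand": 0},
    {"translation": [0, 0, 0], "twist": 0, "hand": 0},
    {"translation": [0, 0, 0], "twist": 0, "hand": 0},
  ],
)

```text
time: 31.45
tool_pos: [0.4607, 0.3162, 0.2012]
tool_rot: [0.0, 0.992, 0.125, -0.0]
contact_force: [0.2, 0.9, -0.4]
gripper_width: 0.106
grasp_force: 58.7
```

```bash
python3 - <<'E'
from h import *
grab_frame("top"); to(.461,.316,.062)
E
```

```text
shift [0.   0.   1.39] turn(rows of .1) 0 yaw now 0.251 pos [0.461 0.316 0.201] q6 1.79 t 31.5
```

Call:
apply_moves(
  targets=[
    {"translation": [0, 0, 0.3], "twist": 0, "hand": 0},
    {"translation": [0, 0, 0.4], "twist": 0, "hand": 0},
    {"translation": [0, 0, 0.35], "twist": 0, "hand": 0},
    {"translation": [0, 0, 0.18], "twist": 0, "hand": 0},
    {"translation": [0, 0, 0.1], "twist": 0, "hand": 0},
    {"translation": [0, 0, 0.04], "twist": 0, "hand": 0},
    {"translation": [0, 0, 0], "twist": 0, "hand": 0},
    {"translation": [0, 0, 0], "twist": 0, "hand": 0},
  ],
)

```text
time: 32.3
tool_pos: [0.4621, 0.3168, 0.0659]
tool_rot: [-0.0, 0.992, 0.126, 0.001]
contact_force: [0.3, -0.2, -0.8]
gripper_width: 0.1
grasp_force: 58.6
```

Call:
apply_moves(
  targets=[
    {"translation": [0, 0, 0], "twist": 0, "hand": 0.5},
    {"translation": [0, 0, 0], "twist": 0, "hand": 0.5},
    {"translation": [0, 0, 0], "twist": 0, "hand": 0.5},
    {"translation": [0, 0, 0], "twist": 0, "hand": 0.5},
    {"translation": [0, 0, -0.2], "twist": 0, "hand": 0.5},
    {"translation": [0, 0, -0.4], "twist": 0, "hand": 0.5},
    {"translation": [0, 0, -0.4], "twist": 0, "hand": 1},
    {"translation": [0, 0, -0.4], "twist": 0, "hand": 1},
  ],
)

```text
time: 33.1
tool_pos: [0.4607, 0.3161, 0.2057]
tool_rot: [0.0, 0.992, 0.126, -0.0]
contact_force: [0.8, 0.8, -0.4]
gripper_width: 0.826
grasp_force: 0.0
```

Call:
apply_moves(
  targets=[
    {"translation": [0, 0, -0.3], "twist": 0, "hand": 1},
    {"translation": [0, 0, 0], "twist": 0, "hand": 1},
    {"translation": [0, 0, 0], "twist": 0, "hand": 1},
    {"translation": [0, 0, 0], "twist": 0, "hand": 1},
  ],
)

```text
time: 33.5
tool_pos: [0.4602, 0.3159, 0.2325]
tool_rot: [0.0, 0.992, 0.126, -0.001]
contact_force: [-0.9, 0.3, -0.1]
gripper_width: 1.001
grasp_force: 0.0
```

```bash
python3 - <<'E'
from h import *
bar("wrist","large_heart_mid","heart5",thr=75)
im=grab_frame("top")
v=cv2.imread("pics/heart5.png")[:,:400,::-1]
cv2.imwrite("pics/final.png",np.hstack([cv2.resize(v,(400,400)),cv2.resize(im[150:330,180:460],(400,400))])[:,:,::-1])
E
```

```text
regions [(0.97, 2914)]
dark blob 475 centre 0.4598 0.318 size mm 38.7 10.2 yaw of long side 0.257
crop origin 202 106
```

View pics/final.png

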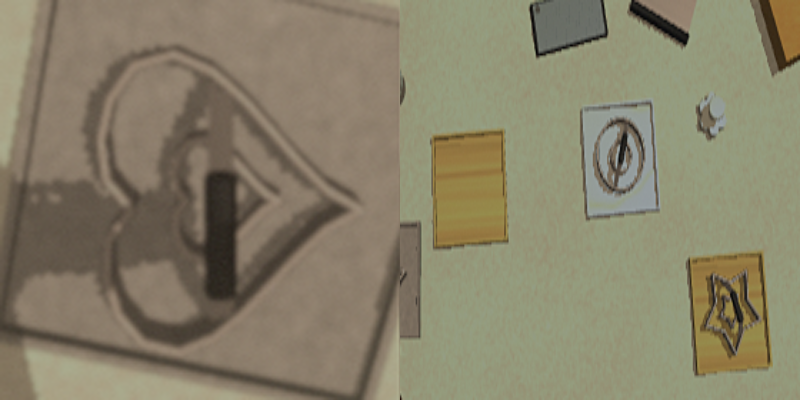

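All three large cutters now stand flat and centred around their own small cutters. The heart is aligned with the small heart, and the round and star look right in the top view. Phone and plunger are where they were, and the gripper is clear.

```bash
python3 -c "
from plant import *
print(job_done())"
```

```text
the job is handed in; nothing more can be done
None
```

I handed the job in at about 34 s of the 107 s allowed, with the star, heart and round cutters each standing flat and centred around their own small cutter in the last pictures; the hand-in returned no score.

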